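# Push the tea tin through the gate into its bay

### The job

Park the red tea tin in its oak bay: push it lengthwise over the worktop, in between the two dark gate posts and on until it is fully home against the back rail, wholly behind the posts. Only push it with the fingers: do not grip, lift or tip it, go easy on the bay and the tin, leave the other things where they stand, and leave the tin alone at the end.

Things in the scene. Friction and masses are not known exactly. Their poses are not given: they have to be found in the camera images.
- tea_tin: Red rectangular tea tin with a cream band, loose on the worktop, closed (its lid does not come off). 63 mm (own x) by 127 mm (own y, the long axis) by 74 mm high, plain upright sides, 0.2 to 0.42 kg. Origin: centre of its underside; z up. Either end may go first. It slides with ordinary friction and can be turned or shifted by pushing its sides.
- tin_bay: Oak bay without a floor, screwed to the worktop, open at the front. Origin: on the worktop midway between its two dark round gate posts (30 mm diameter, 45 mm high, at x = 0, y = +50 and -50 mm: the gap is 70 mm wide). Own +x points into the bay, own y from post to post, z up. Side rails 25 mm high, 12 mm thick, inner faces 82 mm apart, run from x = 0 to 164 mm.
- bay_back (a point): Foot of the inner face of the bay's back rail, at its middle, on the worktop: 152 mm from the bay's origin along its own x; axes as the bay's. The rail is 40 mm high, 12 mm thick, 106 mm wide. With the tin fully home against it, the tin's centre is 63.5 mm in front of this point and its near end about 10 mm beyond the posts.
- spice_jar: Bystander: spice jar with a dark cap, 41 mm across, 105 mm high, loose. Origin: centre of its underside.
- green_cup: Bystander: small green cup, 66 mm across, 90 mm high, loose. Origin: centre of its underside.
- lemon: Bystander: yellow lemon, 71 x 53 x 51 mm, loose. Origin: centre of its underside.
- salt_shaker: Bystander: salt shaker with a grey top, 44 mm across, 90 mm high, loose. Origin: centre of its underside.
Not all that is in view belongs to the job. There is more than one size of the tea_tin; the job needs the larger.

How it is judged:
On the way:
1. the tin, flat on the worktop, is halfway through the gate (its centre reaches the line between the posts) (x of tea_tin in the frame of tin_bay between -0.005 and 0.04 m and y of tea_tin in the frame of tin_bay between -0.008 and 0.008 m and z of tea_tin in the frame of tin_bay below 0.008 m).
At the end, for the whole second after the job is handed in: The tin stands flat and at rest in the bay, lengthwise (within 0.17 rad of the bay's axis) and centred within 20 mm, its far end within 10 mm of the back rail, so that it is wholly behind the gate posts (x of tea_tin in the frame of tin_bay between 0.0785 and 0.093 m and y of tea_tin in the frame of tin_bay between -0.02 and 0.02 m and z of tea_tin in the frame of tin_bay below 0.006 m and angle between the y axis of tea_tin and the x axis of tin_bay, either way round below 0.17 rad and angle between tea_tin's own z axis and vertical below 0.06 rad and linear speed of tea_tin below 0.01 m/s); the robot touches nothing.
It fails at once if the tin is lifted more than 10 mm off the worktop or tipped by more than 0.15 rad (height (world z) of tea_tin above 0.01 m or angle between tea_tin's own z axis and vertical above 0.15 rad).
It fails at once if the fingers squeeze or press the tin with more than 30 N (contact force between the fingers and tea_tin above 30 N).
It fails at once if the fingers or the arm press on the bay with more than 25 N (contact force between any of the arm, the fingers and tin_bay above 25 N).
It fails at once if the tin is rammed against the bay with more than 40 N (contact force between tea_tin and tin_bay above 40 N).
It fails at once if the spice jar, green cup, lemon or salt shaker is moved more than 20 mm (distance of any of spice_jar, green_cup, lemon, salt_shaker from where it was at the start of the episode above 0.02 m).
It also fails if it takes over 72 s, if anything falls off the work surface, if the arm or the gripper's body presses on something with over 40 N, if the wrist force passes 120 N, or if a joint passes its speed limit or range.

### The arm

A 7-joint arm with a two-finger parallel gripper is mounted at the origin on a cart in front of the work surface, level with it; the furniture and walls round the work are solid. World frame = base frame: x ahead of the robot, y to its left, z up, the work surface at z = 0. Lengths are in m, angles in rad, forces in N, time in s.
With the tool pointing down it reaches from about 0.425 to 1.025 m from the base axis. Payload 3.6 kg.
Tool frame: the origin (TCP) lies midway between the tips of the shut fingers; the grasp point (between the pads) lies 19 mm behind it; z points along the fingers, y is the direction in which the jaws open and shut (so a half turn about z gives the same grasp; the last joint's range is limited). The gripper opens to 85 mm and grips with 20 to 120 N. Pads are 22 mm wide; open, the fingers measure 114 mm over their backs; the gripper's body (76 mm by 85 mm) begins 54 mm behind the grasp point. The pads swing forward as they close: fully open they stand 13 mm farther back than shut.
Start: joints at [1.133, 0.591, 0.048, 1.609, -0.033, 0.943, -0.034], TCP at [0.244, -0.683, 0.231] pointing down, gripper open.
Joint ranges: [-2.69, 2.69], [-0.47, 2.24], [-1.27, 1.36], [0.19, 2.51], [-1.53, 4.68], [0.08, 2.07], [-3.09, 3.09]. Speed limits (rad/s): [2.57, 2.57, 3.14, 3.14, 3.14, 3.14, 3.14].

### API

Orientations are given as a unit quaternion [x, y, z, w].
In Python, from plant import arm gives the robot as it stands.
- The arm moves only by the tool apply_moves, never from a script. Its argument "moves" is a list of rows, each an object of numbers: "x", "y", "z": the shift along the tool's x, y, z in mm; "wx", "wy", "wz": the turn, a rotation vector about the tool's x, y, z in degrees; "fingers": the opening, from 0 (shut) to 1 (fully open). A call has 1 to 12 rows; each row shifts and turns the pose as measured when the row begins, along the tool's axes as they then stand; what a row does not reach is not made up. A row lasts 1/10 s, in which the tool goes at most 50 mm and 8.59 degrees, less where a joint would pass 70% of its speed; a pose out of reach is approached as far as the arm can. A call is refused whole if a number of a shift passes 50 or a number of a turn 8.59, either way. A call with a gripper value outside its range is refused whole. The fingers move at their own pace and stop on an object; "grip_force" is the grip in N (left out, the last holds). Time passes only in rows, so rows that do not move let the fingers close. It gives the time, the measured TCP pose, the force and the opening at its end, in the units of the state.
- arm.state(): the state, without advancing time (a new reading comes with each control period).
- arm.read_camera(name): name is "scene" or "top" or "wrist"; returns a dict with "color" (384x512x3 uint8, blue, green, red), "vfov" (degrees; the focal length in pixels is half the picture's height over the tangent of half this angle, whatever the lens; pixels are square), "cx", "cy" (the principal point, pixels), "dist_coeffs" ([k1, k2, p1, p2, k3] as OpenCV has them; the pictures are not rectified), "position" and "orientation" of the camera in the world. Camera axes: x right, y up, looking along -z (the intrinsics and any distortion apply to the point x, -y, -z); pixel columns grow to the right and rows downward; lengths in m; the calibration is good to about 2 mm. A picture is of the moment at which its call begins. There is no depth.
- arm.sign_off(): hands the job in, once; it reports no verdict.
Trained networks look in a picture, given as the dict that the camera call returned (one of the last four; its "shot" number tells which), for a name from the list of things; names that differ only in an ending like _2 or _b are one class to them, and where a whole thing is asked for, a point or a joint stands for the part that bears it (a point fixed in the world has none). Each returns a list of dicts, best first, with "conf" (0 to 1); they miss things now and then, are a little off and sometimes report something else, mostly with a low value. They report only what shows in the picture. A call takes as long as a camera call. They do not tell look-alikes from the thing itself.
- arm.recognise(target, picture): "extent" ([left, top, right, bottom] in pixels, round what is visible of it).
- arm.spot_point(target, picture): "at" ([row, column] in pixels: a listed point, or the origin of a listed thing).
The state is a dict: "time_s": time; "joint_pos": joint angles; "joint_velocities": joint speeds; "tau": joint torques, N m; "tcp_pos": TCP position; "orientation": TCP orientation; "ft_force": force on the tool from outside, world axes, zero at the start; "moment": the same for the moment, N m; "grip_width": finger opening in m.
Only numpy, scipy, OpenCV 4.12 (cv2) and the standard library are available. Lean on these libraries where they do the work, as an engineer would, in place of code of your own. Each camera call takes 0.05 s, during which the arm holds its last target. There are 200 camera calls.

## Working session

There is one attempt and no reset: what is moved stays moved. The work goes in short steps, Python scripts to look and compute and a tool call to move; the robot and the scene stay as the last step left them, time stands still between calls to the robot, and variables do not carry over. Pictures are saved under pics/ and viewed, about 8 in all and at most 12, crops included, and the job is handed in when it is done.

Besides the shell and the picture viewer there is one more tool, called after "Request:" as a command line: name --argument value ..., lists and objects as JSON in quotes. apply_moves: Moves the arm, as the interface text tells. Its arguments: {"type":"object","properties":{"moves":{"type":"array","items":{"type":"object","properties":{"x":{"type":"number"},"y":{"type":"number"},"z":{"type":"number"},"wx":{"type":"number"},"wy":{"type":"number"},"wz":{"type":"number"},"fingers":{"type":"number"}}}},"grip_force":{"type":"number"}},"required":["moves"]}

```bash
mkdir -p pics
cat > h.py <<'E'
import numpy as np, cv2
from scipy.spatial.transform import Rotation as R
from plant import arm
def K(p):
    f=p['color'].shape[0]/2/np.tan(np.radians(p['vfov'])/2)
    return np.array([[f,0,p['cx']],[0,f,p['cy']],[0,0,1.]])
def ray(p,uv):
    n=cv2.undistortPoints(np.array([[uv]],float),K(p),np.array(p['dist_coeffs'],float))[0,0]
    return R.from_quat(p['orientation']).apply([n[0],-n[1],-1])
def onz(p,uv,z=0):
    d=ray(p,uv);o=np.array(p['position']);return o+d*(z-o[2])/d[2]
def proj(p,X):
    c=R.from_quat(p['orientation']).inv().apply(np.atleast_2d(X)-np.array(p['position']))*[1,-1,-1]
    return cv2.projectPoints(c,np.zeros(3),np.zeros(3),K(p),np.array(p['dist_coeffs'],float))[0][:,0]
E
python3 - <<'E'
from h import *
s=arm.state();print(s)
for n in ['top','scene']:
    p=arm.read_camera(n);cv2.imwrite(f'pics/{n}0.png',p['color']);print(n,p['position'],p['vfov'],p['dist_coeffs'])
    for t in ['tea_tin','tin_bay','bay_back','spice_jar','green_cup','lemon','salt_shaker']:
        for q in arm.spot_point(t,p)[:3]:
            r,c=q['at'];print(t,q['conf'],[round(r),round(c)],onz(p,(c,r)).round(3))
        if t!='bay_back':
            for q in arm.recognise(t,p)[:3]:print('   ext',q['conf'],np.round(q['extent']))
E
```

```text
{'time_s': 0.0, 'joint_pos': array([ 1.13350441,  0.59212608,  0.04826814,  1.60985529, -0.03327907,
        0.94270864, -0.03366164]), 'joint_velocities': array([ 1.36603370e-03, -7.77712917e-04,  1.53796220e-03,  1.53258045e-03,
       -7.57569588e-05,  4.70652392e-04, -1.07016200e-04]), 'tau': array([ 2.42986571e-04, -5.48687088e+01,  1.54638760e+00, -1.98119545e+01,
        9.43437422e-03,  8.71120021e-03, -1.35851543e-06]), 'tcp_pos': array([ 0.24410146, -0.68177   ,  0.23012278]), 'orientation': array([ 9.85248183e-01,  1.71127739e-01, -2.59224653e-04, -1.11711926e-03]), 'ft_force': array([0.61624084, 0.83919041, 0.38577823]), 'moment': array([ 0.01836571, -0.01129623,  0.00732185]), 'grip_width': 0.08518984628750957}
top [ 0.38505473 -0.01944915  1.05740729] 51.76511276849597 [-0.00316083  0.          0.          0.          0.        ]
tea_tin 0.81 [224, 331] [ 0.487 -0.207  0.   ]
tea_tin 0.81 [178, 374] [ 0.617 -0.322  0.   ]
   ext 0.71 [363. 156. 388. 191.]
   ext 0.66 [310. 204. 365. 237.]
tin_bay 0.7 [219, 250] [0.496 0.009 0.   ]
   ext 0.83 [186. 193. 254. 247.]
   ex
[... 620 characters left out ...]
     0.        ]
tea_tin 0.83 [175, 302] [ 0.507 -0.205  0.   ]
tea_tin 0.58 [150, 289] [ 0.628 -0.321  0.   ]
tea_tin 0.49 [187, 228] [ 0.655 -0.018  0.   ]
   ext 0.72 [289. 144. 322. 185.]
   ext 0.56 [278. 133. 309. 154.]
tin_bay 0.72 [214, 265] [0.484 0.028 0.   ]
tin_bay 0.72 [207, 197] [0.662 0.109 0.   ]
   ext 0.94 [214. 192. 288. 254.]
bay_back 0.84 [238, 235] [0.49  0.151 0.   ]
   ext 0.91 [222. 155. 234. 196.]
green_cup 0.69 [208, 195] [0.663 0.117 0.   ]
   ext 0.59 [183. 172. 207. 211.]
lemon 0.78 [302, 221] [0.383 0.328 0.   ]
   ext 0.71 [209. 282. 235. 311.]
salt_shaker 0.69 [144, 258] [ 0.744 -0.291  0.   ]
   ext 0.7 [249. 120. 263. 151.]
   ext 0.61 [183. 172. 208. 212.]
```

View pics/top0.png

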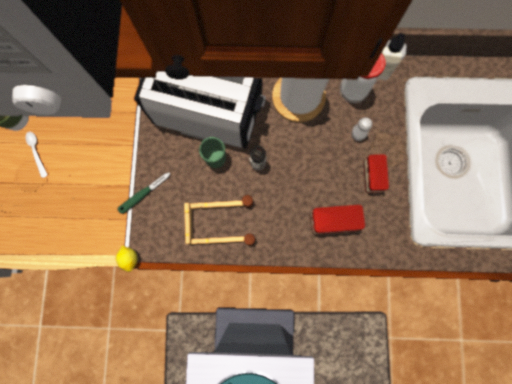

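View pics/scene0.png

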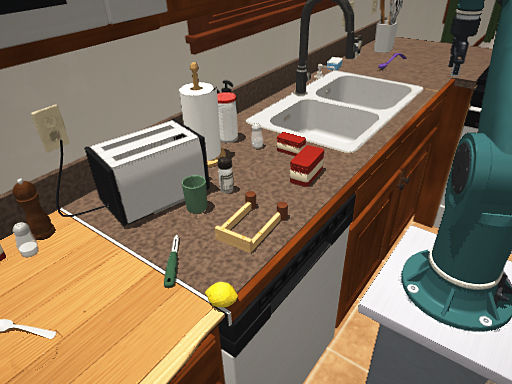

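The top view shows the bay opening to the right, with posts at px (248,202) and (250,240) and its back at column 187. The large tin is at (313–363, 206–234), and the smaller look-alike is at (377,173). Next I'll measure them precisely.

```bash
cat >> h.py <<'E'
def redrect(p,lo,hi,z):
    """rectangle of saturated red region within world box lo..hi, back-projected to height z"""
    h=cv2.cvtColor(p['color'],cv2.COLOR_BGR2HSV)
    m=(((h[...,0]<6)|(h[...,0]>173))&(h[...,1]>190)&(h[...,2]>110)).astype(np.uint8)
    out=[]
    for c in cv2.findContours(m,cv2.RETR_EXTERNAL,cv2.CHAIN_APPROX_NONE)[0]:
        if cv2.contourArea(c)<120: continue
        w=np.array([onz(p,q[0],z)[:2] for q in c])
        o=w.mean(0)
        if (o>lo).all() and (o<hi).all():
            out.append(cv2.minAreaRect((w*1000).astype(np.float32)))
    return out
E
python3 - <<'E'
from h import *
for n in ['top','scene']:
    p=arm.read_camera(n)
    for r in redrect(p,[.3,-.5],[.8,0],.074):print(n,r)
    if n=='top':
        for uv in [(248,202),(250,240)]:print(onz(p,uv,.045))
        c=p['color'][170:260,170:380];cv2.imwrite('pics/c1.png',cv2.resize(c,None,fx=3.8,fy=3.8,interpolation=cv2.INTER_CUBIC))
E
```

```text
top ((495.2873840332031, -210.6411590576172), (60.97233581542969, 123.97756958007812), 6.251194477081299)
top ((616.3768310546875, -311.19879150390625), (88.6595687866211, 45.100162506103516), 2.2226569652557373)
[0.53459004 0.0157025  0.045     ]
[0.4371586  0.00748032 0.045     ]
scene ((492.5714416503906, -206.6221923828125), (60.30033493041992, 125.22036743164062), 4.346197128295898)
scene ((598.2461547851562, -281.4753112792969), (91.66336059570312, 56.368370056152344), 14.796055793762207)
```

View pics/c1.png

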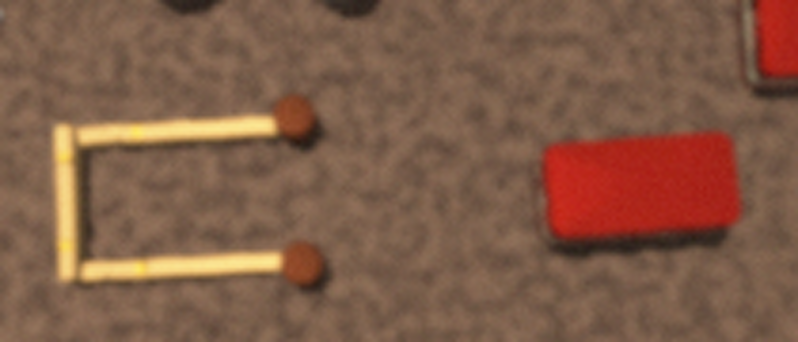

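```bash
cat >> h.py <<'E'
def plan(pos,yaw,n,d=0):
    """n rows to TCP pos with tool down, tool x at world yaw (deg)"""
    s=arm.state();Rt=R.from_euler('z',yaw,degrees=True)*R.from_euler('x',180,degrees=True)
    R0=R.from_quat(s['orientation']);w=(R0.inv()*Rt).as_rotvec()/n
    st=(np.array(pos)-s['tcp_pos'])/n;Rc=R0
    print('from',s['tcp_pos'].round(4),'t',s['time_s'])
    for i in range(n):
        v=Rc.inv().apply(st)*1000;print(v.round(1),np.degrees(w).round(2));Rc=Rc*R.from_rotvec(w)
E
python3 -c "
from h import *
plan([.46,-.28,.38],93.5,12)"
```

```text
from [ 0.2444 -0.6825  0.2313] t 1.5
[ 28.2 -25.5 -12.4] [-0.    0.   -6.15]
[ 30.8 -22.4 -12.4] [-0.    0.   -6.15]
[ 33.  -18.9 -12.4] [-0.    0.   -6.15]
[ 34.9 -15.3 -12.4] [-0.    0.   -6.15]
[ 36.3 -11.5 -12.4] [-0.    0.   -6.15]
[ 37.3  -7.5 -12.4] [-0.    0.   -6.15]
[ 37.9  -3.5 -12.4] [-0.    0.   -6.15]
[ 38.    0.6 -12.4] [-0.    0.   -6.15]
[ 37.8   4.7 -12.4] [-0.    0.   -6.15]
[ 37.    8.7 -12.4] [-0.    0.   -6.15]
[ 35.9  12.6 -12.4] [-0.    0.   -6.15]
[ 34.3  16.4 -12.4] [-0.    0.   -6.15]
```

Request:
apply_moves --moves '[{"x":28,"y":-25,"z":-12,"wz":-6},{"x":31,"y":-22,"z":-12,"wz":-6},{"x":33,"y":-19,"z":-12,"wz":-6},{"x":35,"y":-15,"z":-12,"wz":-6},{"x":36,"y":-11,"z":-12,"wz":-6},{"x":37,"y":-7,"z":-12,"wz":-6},{"x":38,"y":-3,"z":-12,"wz":-6},{"x":38,"y":1,"z":-12,"wz":-6},{"x":38,"y":5,"z":-12,"wz":-6},{"x":37,"y":9,"z":-12,"wz":-6},{"x":36,"y":13,"z":-12,"wz":-6},{"x":34,"y":16,"z":-12,"wz":-6}]'

```text
invalid input at $.moves[0]: expected keys x, y, z, wx, wy, wz, fingers
```

Run:
```python
from h import *
p=arm.read_camera('wrist');cv2.imwrite('pics/w1.png',p['color']);print(p['position'],R.from_quat(p['orientation']).as_matrix().round(2),p['vfov'])
print(redrect(p,[.3,-.5],[.8,0],.074))
plan([.46,-.28,.38],93.5,8)
```

```text
[ 0.31909346 -0.65503485  0.37383192] [[ 0.34  0.9   0.29]
 [-0.94  0.32  0.1 ]
 [-0.   -0.31  0.95]] 59.07414030375654
[]
from [ 0.2444 -0.6826  0.2313] t 1.55
[ 42.3 -38.3 -18.6] [-0.    0.   -9.23]
[ 47.9 -31.  -18.6] [-0.    0.   -9.23]
[ 52.3 -22.9 -18.6] [-0.    0.   -9.23]
[ 55.3 -14.2 -18.6] [-0.    0.   -9.23]
[ 56.9  -5.2 -18.6] [-0.    0.   -9.23]
[ 56.9   4.  -18.6] [-0.    0.   -9.23]
[ 55.6  13.1 -18.6] [-0.    0.   -9.23]
[ 52.8  21.8 -18.6] [-0.    0.   -9.23]
```

View pics/w1.png

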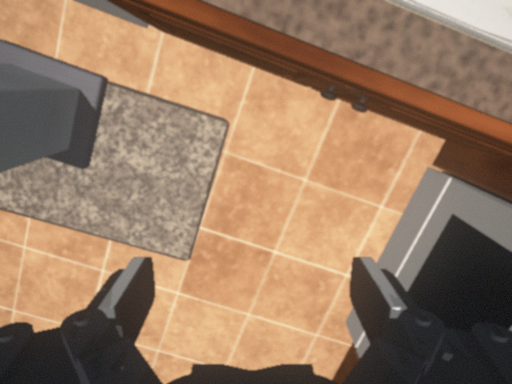

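The move was refused because every key has to be given. The picture shows only the floor beneath the start pose.

Request:
apply_moves --moves '[{"x":28,"y":-25,"z":-12,"wx":0,"wy":0,"wz":-6,"fingers":0.35},{"x":31,"y":-22,"z":-12,"wx":0,"wy":0,"wz":-6,"fingers":0.35},{"x":33,"y":-19,"z":-12,"wx":0,"wy":0,"wz":-6,"fingers":0.35},{"x":35,"y":-15,"z":-12,"wx":0,"wy":0,"wz":-6,"fingers":0.35},{"x":36,"y":-11,"z":-12,"wx":0,"wy":0,"wz":-6,"fingers":0.35},{"x":37,"y":-7,"z":-12,"wx":0,"wy":0,"wz":-6,"fingers":0.35},{"x":38,"y":-3,"z":-12,"wx":0,"wy":0,"wz":-6,"fingers":0.35},{"x":38,"y":1,"z":-12,"wx":0,"wy":0,"wz":-6,"fingers":0.35},{"x":38,"y":5,"z":-12,"wx":0,"wy":0,"wz":-6,"fingers":0.35},{"x":37,"y":9,"z":-12,"wx":0,"wy":0,"wz":-6,"fingers":0.35},{"x":36,"y":13,"z":-12,"wx":0,"wy":0,"wz":-6,"fingers":0.35},{"x":34,"y":16,"z":-12,"wx":0,"wy":0,"wz":-6,"fingers":0.35}]'

```text
time_s: 2.75
tcp_pos: [0.4628, -0.2731, 0.3777]
orientation: [0.683, 0.73, -0.003, 0.001]
ft_force: [0.4, -0.1, 0.8]
grip_width: 0.0302
```

Run:
```python
from h import *
p=arm.read_camera('wrist');cv2.imwrite('pics/w2.png',p['color']);print(p['position'],R.from_quat(p['orientation']).as_matrix().round(2))
print(redrect(p,[.3,-.5],[.8,0],.074));print(arm.state()['grip_width'])
plan([.46,-.28,.38],93.5,8)
```

```text
[ 0.45838884 -0.19252886  0.51978836] [[ 1.   -0.06 -0.02]
 [ 0.07  0.95  0.31]
 [-0.   -0.31  0.95]]
[]
0.030416960219598325
from [ 0.4681 -0.2654  0.3804] t 2.8
[-1.7 -1.2  0. ] [0.02 0.02 0.14]
[-1.7 -1.1  0. ] [0.02 0.02 0.14]
[-1.7 -1.1  0. ] [0.02 0.02 0.14]
[-1.8 -1.1  0. ] [0.02 0.02 0.14]
[-1.8 -1.1  0. ] [0.02 0.02 0.14]
[-1.8 -1.1  0. ] [0.02 0.02 0.14]
[-1.8 -1.1  0. ] [0.02 0.02 0.14]
[-1.8 -1.1  0. ] [0.02 0.02 0.14]
```

View pics/w2.png

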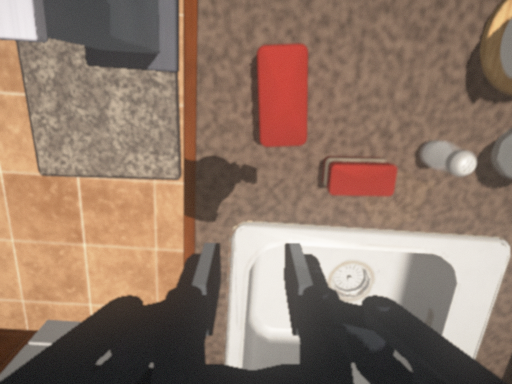

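The wrist view shows the large tin at px (258–308, 43–146) and the small one at (363,178). I'll move forward so one picture shows both the tin and the bay.

Request:
apply_moves --moves '[{"x":45,"y":0,"z":0,"wx":0,"wy":0,"wz":0,"fingers":0.35},{"x":45,"y":0,"z":0,"wx":0,"wy":0,"wz":0,"fingers":0.35},{"x":45,"y":0,"z":0,"wx":0,"wy":0,"wz":0,"fingers":0.35},{"x":45,"y":0,"z":0,"wx":0,"wy":0,"wz":0,"fingers":0.35},{"x":45,"y":0,"z":0,"wx":0,"wy":0,"wz":0,"fingers":0.35},{"x":30,"y":0,"z":0,"wx":0,"wy":0,"wz":0,"fingers":0.35},{"x":0,"y":0,"z":0,"wx":0,"wy":0,"wz":0,"fingers":0.35},{"x":0,"y":0,"z":0,"wx":0,"wy":0,"wz":0,"fingers":0.35}]'

```text
time_s: 3.6
tcp_pos: [0.4486, -0.0051, 0.3818]
orientation: [0.677, 0.736, 0.002, 0.007]
ft_force: [0.6, 0.0, 0.7]
grip_width: 0.0299
```

```bash
sed -i 's/>190)&(h\[...,2\]>110/>165)\&(h[...,2]>110/' h.py
python3 - <<'E'
from h import *
p=arm.read_camera('wrist');cv2.imwrite('pics/w3.png',cv2.resize(p['color'],None,fx=1.56,fy=1.56,interpolation=cv2.INTER_CUBIC));print(p['position'],arm.state()['tcp_pos'])
import pickle;pickle.dump(p,open('w3.pkl','wb'))
print(redrect(p,[.3,-.5],[.8,0],.074))
for t in ['tea_tin','tin_bay','bay_back']:
    for q in arm.spot_point(t,p)[:3]:
        r,c=q['at'];print(t,q['conf'],q['at'],onz(p,(c,r)).round(4))
E
```

```text
[0.44045492 0.07552355 0.52370796] [ 0.44863697 -0.00496821  0.38182236]
[((494.14996337890625, -207.5939483642578), (56.67856979370117, 123.45481872558594), 7.363580226898193)]
tea_tin 0.57 [257.3, 266.8] [ 0.4968 -0.2119  0.    ]
bay_back 0.66 [12.7, 279.3] [0.4774 0.1683 0.    ]
```

View pics/w3.png

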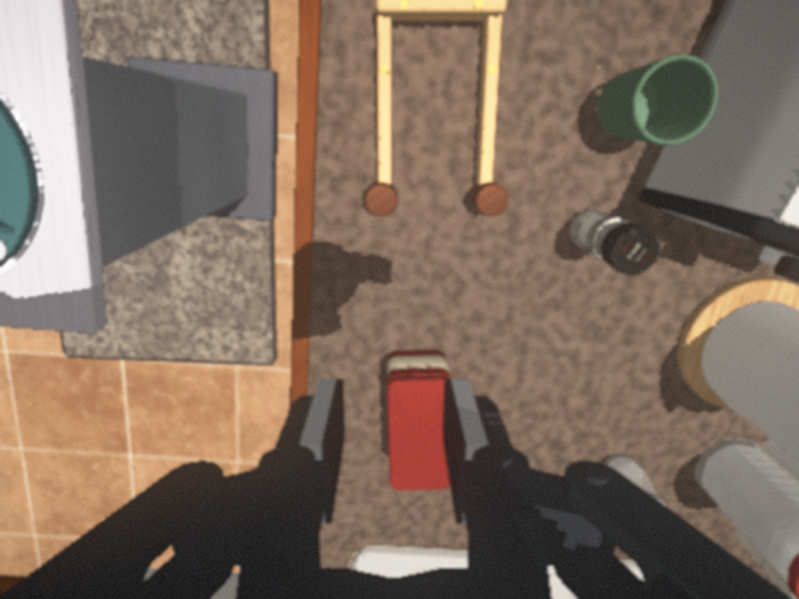

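Run:
```python
from h import *
import pickle
p=pickle.load(open('w3.pkl','rb'))
s=1.5625
g=lambda u,v,z:onz(p,((u+.5)/s-.5,(v+.5)/s-.5),z)[:2]*1000
for nm,u,v,z in [('postL',381,196,.045),('postR',491,197,.045),('railLin',391,30,.025),('railLin',391,175,.025),('railRin',486,30,.025),('railRin',479,175,.025),('backL',391,14,.04),('backR',487,14,.04),
 ('tin FL',388,375,.074),('FR',449,375,.074),('NL',391,489,.074),('NR',450,488,.074)]:print(nm,g(u,v,z).round(1))
# red post & tin masks in top view too
h=cv2.cvtColor(p['color'],cv2.COLOR_BGR2HSV)
c=p['color'];m=((h[...,0]<12)&(h[...,1]>120)&(h[...,2]<190)).astype(np.uint8)
n,l,st,ce=cv2.connectedComponentsWithStats(m)
for i in range(1,n):
    if 150<st[i,4]<900 and ce[i,1]<200:print(st[i],ce[i],onz(p,ce[i],.045)[:2])
```

```text
postL [439.8  16.5]
postR [538.1  23.6]
railLin [437.9 153.2]
railLin [447.5  33.8]
railRin [518.2 160. ]
railRin [528.3  40.4]
backL [437.  162.5]
backR [515.1 169.1]
tin FL [ 458.8 -144.7]
FR [ 515.9 -140.3]
NL [ 471.9 -271.4]
NR [ 531.5 -265.9]
[234 118  20  20 322] [243.67080745 127.45341615] [0.4400769  0.01349255]
[302 118  23  20 328] [314.18292683 127.37195122] [0.53852917 0.02158022]
```

The wrist picture shows the posts at (381,196) and (491,197), the rails behind them and the tin at (388–450, 375–489). That puts the tin about 12 mm to the robot's side of the bay axis and turned about 1.5°. I'll first shift and square it with a side push, using the open fingers as a two-point pusher.

```bash
python3 -c "
from h import *
print(arm.state()['joint_pos'].round(2))
plan([.430,-.211,.15],4.7,12)"
```

```text
[ 0.44  0.09 -0.57  2.    0.06  1.05 -0.08]
from [ 0.4489 -0.0067  0.3815] t 3.8
[-16.7  -3.1  19.4] [ 0.07 -0.02  7.48]
[-17.   -0.9  19.4] [ 0.07 -0.02  7.48]
[-16.9   1.3  19.4] [ 0.07 -0.02  7.48]
[-16.6   3.5  19.4] [ 0.07 -0.02  7.48]
[-16.    5.7  19.4] [ 0.07 -0.02  7.48]
[-15.1   7.8  19.4] [ 0.07 -0.02  7.48]
[-14.    9.7  19.4] [ 0.07 -0.02  7.48]
[-12.6  11.5  19.4] [ 0.07 -0.02  7.48]
[-11.   13.   19.4] [ 0.07 -0.02  7.48]
[-9.2 14.4 19.3] [ 0.07 -0.02  7.48]
[-7.2 15.5 19.3] [ 0.07 -0.02  7.48]
[-5.1 16.3 19.3] [ 0.07 -0.02  7.48]
```

Request:
apply_moves --moves '[{"x":-17,"y":-3,"z":19,"wx":0,"wy":0,"wz":7.5,"fingers":0.75},{"x":-17,"y":-1,"z":19,"wx":0,"wy":0,"wz":7.5,"fingers":0.75},{"x":-17,"y":1,"z":19,"wx":0,"wy":0,"wz":7.5,"fingers":0.75},{"x":-17,"y":3,"z":19,"wx":0,"wy":0,"wz":7.5,"fingers":0.75},{"x":-16,"y":6,"z":19,"wx":0,"wy":0,"wz":7.5,"fingers":0.75},{"x":-15,"y":8,"z":19,"wx":0,"wy":0,"wz":7.5,"fingers":0.75},{"x":-14,"y":10,"z":19,"wx":0,"wy":0,"wz":7.5,"fingers":0.75},{"x":-13,"y":11,"z":19,"wx":0,"wy":0,"wz":7.5,"fingers":0.75},{"x":-11,"y":13,"z":19,"wx":0,"wy":0,"wz":7.5,"fingers":0.75},{"x":-9,"y":14,"z":19,"wx":0,"wy":0,"wz":7.5,"fingers":0.75},{"x":-7,"y":15,"z":19,"wx":0,"wy":0,"wz":7.5,"fingers":0.75},{"x":0,"y":0,"z":0,"wx":0,"wy":0,"wz":0,"fingers":0.75}]'

```text
time_s: 5.0
tcp_pos: [0.4261, -0.2181, 0.1659]
orientation: [0.998, 0.059, 0.008, 0.006]
ft_force: [0.1, 1.2, -0.6]
grip_width: 0.064
```

```bash
python3 -c "
from h import *
s=arm.state();print(s['joint_pos'].round(2),s['grip_width'])
plan([.428,-.211,.022],4.7,6)"
```

```text
[ 0.49  0.38 -0.15  2.22  0.12  0.53 -1.2 ] 0.06396113683698233
from [ 0.4261 -0.2181  0.1659] t 5.0
[ 0.1 -1.5 24. ] [ 0.12 -0.15  0.34]
[ 0.1 -1.4 24. ] [ 0.12 -0.15  0.34]
[ 0.2 -1.4 24. ] [ 0.12 -0.15  0.34]
[ 0.2 -1.3 24. ] [ 0.12 -0.15  0.34]
[ 0.3 -1.3 24. ] [ 0.12 -0.15  0.34]
[ 0.3 -1.2 24. ] [ 0.12 -0.15  0.34]
```

Request:
apply_moves --moves '[{"x":0,"y":-1,"z":24,"wx":0.1,"wy":-0.1,"wz":0.3,"fingers":0.75},{"x":0,"y":-1,"z":24,"wx":0.1,"wy":-0.1,"wz":0.3,"fingers":0.75},{"x":0,"y":-1,"z":24,"wx":0.1,"wy":-0.1,"wz":0.3,"fingers":0.75},{"x":0,"y":-1,"z":24,"wx":0.1,"wy":-0.1,"wz":0.3,"fingers":0.75},{"x":0,"y":-1,"z":24,"wx":0.1,"wy":-0.1,"wz":0.3,"fingers":0.75},{"x":0,"y":-1,"z":12,"wx":0.1,"wy":-0.1,"wz":0.3,"fingers":0.75},{"x":0,"y":0,"z":0,"wx":0,"wy":0,"wz":0,"fingers":0.75}]'

```text
time_s: 5.7
tcp_pos: [0.4342, -0.2171, 0.034]
orientation: [0.999, 0.048, 0.008, 0.003]
ft_force: [-0.5, -0.3, -0.2]
grip_width: 0.0641
```

Run:
```python
from h import *
plan([.465,-.208,.022],4.7,10)
p=arm.read_camera('top');print(redrect(p,[.3,-.5],[.8,0],.074)[:1])
```

```text
from [ 0.4342 -0.2171  0.034 ] t 5.7
[ 3.1 -0.6  1.2] [ 0.04 -0.09  0.08]
[ 3.1 -0.6  1.2] [ 0.04 -0.09  0.08]
[ 3.1 -0.6  1.2] [ 0.04 -0.09  0.08]
[ 3.1 -0.6  1.2] [ 0.04 -0.09  0.08]
[ 3.1 -0.6  1.2] [ 0.04 -0.09  0.08]
[ 3.1 -0.6  1.2] [ 0.04 -0.09  0.08]
[ 3.1 -0.6  1.2] [ 0.04 -0.09  0.08]
[ 3.1 -0.6  1.2] [ 0.04 -0.09  0.08]
[ 3.1 -0.6  1.2] [ 0.04 -0.09  0.08]
[ 3.1 -0.6  1.2] [ 0.04 -0.09  0.08]
[((495.3066711425781, -210.53294372558594), (63.57603073120117, 124.54882049560547), 5.694149494171143)]
```

Request:
apply_moves --moves '[{"x":3,"y":-1,"z":2,"wx":0,"wy":0,"wz":0.1,"fingers":0.75},{"x":3,"y":-1,"z":2,"wx":0,"wy":-0.1,"wz":0.1,"fingers":0.75},{"x":3,"y":-1,"z":2,"wx":0,"wy":-0.1,"wz":0.1,"fingers":0.75},{"x":3,"y":-1,"z":2,"wx":0,"wy":-0.1,"wz":0.1,"fingers":0.75},{"x":3,"y":-1,"z":1,"wx":0,"wy":-0.1,"wz":0.1,"fingers":0.75},{"x":3,"y":-1,"z":0,"wx":0,"wy":-0.1,"wz":0,"fingers":0.75},{"x":3,"y":0,"z":0,"wx":0,"wy":0,"wz":0,"fingers":0.75},{"x":3,"y":0,"z":0,"wx":0,"wy":0,"wz":0,"fingers":0.75}]'

```text
time_s: 6.55
tcp_pos: [0.4585, -0.2094, 0.0291]
orientation: [0.999, 0.043, 0.003, 0.004]
ft_force: [-4.0, 0.8, 2.3]
grip_width: 0.0639
```

Run:
```python
from h import *
plan([.465,-.208,.022],4.7,4)
p=arm.read_camera('top');print(redrect(p,[.3,-.5],[.8,0],.074)[:1])
```

```text
from [ 0.4585 -0.2094  0.0291] t 6.55
[ 1.6 -0.2  1.8] [ 0.13 -0.09  0.06]
[ 1.6 -0.2  1.8] [ 0.13 -0.09  0.06]
[ 1.7 -0.2  1.8] [ 0.13 -0.09  0.06]
[ 1.7 -0.2  1.8] [ 0.13 -0.09  0.06]
[((500.8465576171875, -185.1806640625), (58.734519958496094, 76.03224182128906), 5.357126712799072)]
```

Request:
apply_moves --moves '[{"x":3,"y":0,"z":1,"wx":0,"wy":0,"wz":0.1,"fingers":0.75},{"x":3,"y":0,"z":1,"wx":0,"wy":0,"wz":0.1,"fingers":0.75},{"x":1,"y":0,"z":0,"wx":0,"wy":0,"wz":0,"fingers":0.75},{"x":0,"y":0,"z":0,"wx":0,"wy":0,"wz":0,"fingers":0.75}]'

```text
time_s: 7.0
tcp_pos: [0.4634, -0.2088, 0.0269]
orientation: [0.999, 0.041, 0.001, 0.004]
ft_force: [-2.6, -0.8, 2.6]
grip_width: 0.064
```

Run:
```python
from h import *
plan([.43,-.215,.15],4.7,6)
```

```text
from [ 0.4634 -0.2088  0.0269] t 7.0
[ -5.6   0.7 -20.5] [ 0.08 -0.02 -0.  ]
[ -5.6   0.7 -20.5] [ 0.08 -0.02 -0.  ]
[ -5.6   0.7 -20.5] [ 0.08 -0.02 -0.  ]
[ -5.6   0.7 -20.5] [ 0.08 -0.02 -0.  ]
[ -5.6   0.6 -20.5] [ 0.08 -0.02 -0.  ]
[ -5.6   0.6 -20.5] [ 0.08 -0.02 -0.  ]
```

Back off sideways first, then lift and look from the top camera.

Request:
apply_moves --moves '[{"x":-10,"y":0,"z":0,"wx":0,"wy":0,"wz":0,"fingers":0.75},{"x":-15,"y":0,"z":-5,"wx":0,"wy":0,"wz":0,"fingers":0.75},{"x":-10,"y":5,"z":-25,"wx":0,"wy":0,"wz":0,"fingers":0.35},{"x":0,"y":25,"z":-30,"wx":0,"wy":0,"wz":0,"fingers":0.35},{"x":0,"y":40,"z":-35,"wx":0,"wy":0,"wz":0,"fingers":0.35},{"x":0,"y":40,"z":-35,"wx":0,"wy":0,"wz":0,"fingers":0.35},{"x":0,"y":30,"z":-20,"wx":0,"wy":0,"wz":0,"fingers":0.35},{"x":0,"y":0,"z":0,"wx":0,"wy":0,"wz":0,"fingers":0.35}]'

```text
time_s: 7.8
tcp_pos: [0.4391, -0.353, 0.1828]
orientation: [0.999, 0.044, 0.007, 0.007]
ft_force: [0.4, 0.0, -0.4]
grip_width: 0.0296
```

```bash
cat > fit.py <<'E'
from h import *
def bayframe(p):
    """post tops (red-brown discs) in a picture -> centres in mm"""
    h=cv2.cvtColor(p['color'],cv2.COLOR_BGR2HSV)
    m=((h[...,0]<12)&(h[...,1]>120)&(h[...,2]>60)&(h[...,2]<190)).astype(np.uint8)
    n,l,st,ce=cv2.connectedComponentsWithStats(m);out=[]
    for i in range(1,n):
        w=onz(p,ce[i],.045)[:2]*1000
        if 40<st[i,4]<1200 and 410<w[0]<570 and -10<w[1]<50:out.append((w.round(1),st[i,2:]))
    return out
E
python3 - <<'E'
from fit import *
p=arm.read_camera('top')
for r in redrect(p,[.3,-.5],[.8,0],.074):print(r)
print(bayframe(p));cv2.imwrite('pics/c2.png',cv2.resize(p['color'][170:260,170:380],None,fx=3.8,fy=3.8,interpolation=cv2.INTER_CUBIC))
plan([.485,-.34,.15],94.7,11)
E
```

```text
((505.696533203125, -209.5877685546875), (62.866695404052734, 125.7862777709961), 4.984572410583496)
((617.5650024414062, -311.72369384765625), (91.20035552978516, 47.70192337036133), 2.4632019996643066)
[(array([539.2,  18.1]), array([ 13,  14, 112], dtype=int32)), (array([439.7,   9. ]), array([ 12,  13, 115], dtype=int32))]
from [ 0.4381 -0.3502  0.1814] t 7.85
[ 4.3 -0.6  2.9] [ 0.09 -0.   -8.14]
[4.3 0.  2.9] [ 0.09 -0.   -8.14]
[4.3 0.7 2.9] [ 0.09 -0.   -8.14]
[4.1 1.3 2.9] [ 0.09 -0.   -8.14]
[3.9 1.8 2.9] [ 0.09 -0.   -8.14]
[3.6 2.4 2.9] [ 0.09 -0.   -8.14]
[3.2 2.9 2.9] [ 0.09 -0.   -8.14]
[2.8 3.3 2.9] [ 0.09 -0.   -8.14]
[2.3 3.7 2.9] [ 0.09 -0.   -8.14]
[1.8 4.  2.9] [ 0.09 -0.   -8.14]
[1.2 4.2 2.9] [ 0.09 -0.   -8.14]
```

View pics/c2.png

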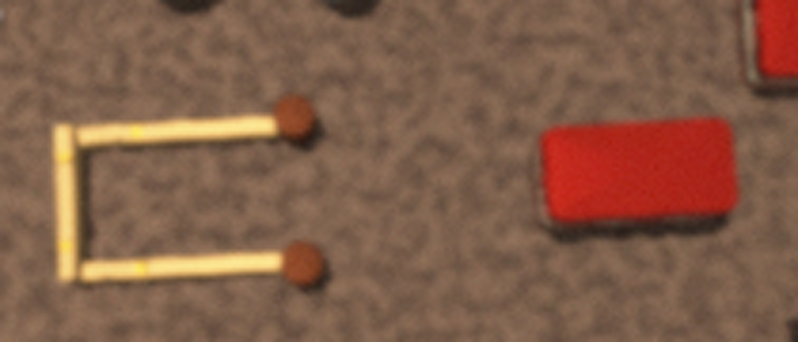

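The tin is now square to the bay (5.0° against about 4.9°) and about 3 mm off its axis. The crop shows it at (545–735, 120–220), in line with the gate. Now I'll get behind it.

Request:
apply_moves --moves '[{"x":7,"y":-3,"z":3,"wx":0,"wy":0,"wz":-8.2,"fingers":0.35},{"x":7,"y":-2,"z":3,"wx":0,"wy":0,"wz":-8.2,"fingers":0.35},{"x":7,"y":-1,"z":3,"wx":0,"wy":0,"wz":-8.2,"fingers":0.35},{"x":7,"y":0,"z":3,"wx":0,"wy":0,"wz":-8.2,"fingers":0.35},{"x":7,"y":2,"z":3,"wx":0,"wy":0,"wz":-8.2,"fingers":0.35},{"x":7,"y":3,"z":3,"wx":0,"wy":0,"wz":-8.2,"fingers":0.35},{"x":7,"y":4,"z":3,"wx":0,"wy":0,"wz":-8.2,"fingers":0.35},{"x":5,"y":5,"z":3,"wx":0,"wy":0,"wz":-8.2,"fingers":0.35},{"x":5,"y":6,"z":3,"wx":0,"wy":0,"wz":-8.2,"fingers":0.35},{"x":4,"y":6,"z":3,"wx":0,"wy":0,"wz":-8.2,"fingers":0.35},{"x":3,"y":7,"z":3,"wx":0,"wy":0,"wz":-8.2,"fingers":0.35},{"x":0,"y":0,"z":0,"wx":0,"wy":0,"wz":0,"fingers":0.35}]'

```text
time_s: 9.05
tcp_pos: [0.5009, -0.2875, 0.1349]
orientation: [0.645, 0.764, 0.003, -0.005]
ft_force: [0.7, 0.6, 0.2]
grip_width: 0.0301
```

Run:
```python
from h import *
print(arm.state()['joint_pos'].round(2))
plan([.514,-.310,.052],94.9,6)
```

```text
[ 0.88  0.61 -0.6   1.99  0.51  0.7   0.12]
from [ 0.5009 -0.2875  0.1349] t 9.05
[-4.2  1.6 13.8] [-0.03 -0.11  0.79]
[-4.2  1.6 13.8] [-0.03 -0.11  0.79]
[-4.1  1.7 13.8] [-0.03 -0.11  0.79]
[-4.1  1.7 13.8] [-0.03 -0.11  0.79]
[-4.   1.8 13.8] [-0.03 -0.11  0.79]
[-4.   1.8 13.8] [-0.03 -0.11  0.79]
```

Request:
apply_moves --moves '[{"x":-14,"y":2,"z":0,"wx":0,"wy":-0.1,"wz":0.8,"fingers":0.35},{"x":-14,"y":2,"z":0,"wx":0,"wy":-0.1,"wz":0.8,"fingers":0.35},{"x":0,"y":2,"z":16,"wx":0,"wy":-0.1,"wz":0.8,"fingers":0.35},{"x":0,"y":2,"z":17,"wx":0,"wy":-0.1,"wz":0.8,"fingers":0.35},{"x":0,"y":2,"z":17,"wx":0,"wy":-0.1,"wz":0.8,"fingers":0.35},{"x":0,"y":1,"z":17,"wx":0,"wy":-0.1,"wz":0.8,"fingers":0.35},{"x":0,"y":0,"z":10,"wx":0,"wy":0,"wz":0,"fingers":0.35},{"x":0,"y":0,"z":0,"wx":0,"wy":0,"wz":0,"fingers":0.35}]'

```text
time_s: 9.85
tcp_pos: [0.5149, -0.324, 0.0541]
orientation: [0.687, 0.727, -0.004, 0.001]
ft_force: [-0.3, -0.1, -0.3]
grip_width: 0.0296
```

Run:
```python
from h import *
plan([.511,-.280,.053],94.9,6)
```

```text
from [ 0.5149 -0.324   0.0541] t 9.85
[ 7.4 -0.2  0.1] [-0.04  0.06 -0.27]
[ 7.4 -0.2  0.2] [-0.04  0.06 -0.27]
[ 7.4 -0.2  0.2] [-0.04  0.06 -0.27]
[ 7.4 -0.1  0.2] [-0.04  0.06 -0.27]
[ 7.4 -0.1  0.2] [-0.04  0.06 -0.27]
[ 7.4 -0.1  0.2] [-0.04  0.06 -0.27]
```

Request:
apply_moves --moves '[{"x":6,"y":0,"z":0,"wx":0,"wy":0,"wz":-0.3,"fingers":0.35},{"x":6,"y":0,"z":0,"wx":0,"wy":0,"wz":-0.4,"fingers":0.35},{"x":5,"y":0,"z":0,"wx":0,"wy":0,"wz":-0.4,"fingers":0.35},{"x":5,"y":0,"z":0,"wx":0,"wy":0,"wz":-0.4,"fingers":0.35},{"x":4,"y":0,"z":0,"wx":0,"wy":0,"wz":-0.2,"fingers":0.35},{"x":4,"y":0,"z":0,"wx":0,"wy":0,"wz":0,"fingers":0.35},{"x":4,"y":0,"z":0,"wx":0,"wy":0,"wz":0,"fingers":0.35},{"x":4,"y":0,"z":0,"wx":0,"wy":0,"wz":0,"fingers":0.35}]'

```text
time_s: 10.65
tcp_pos: [0.5135, -0.2845, 0.057]
orientation: [0.676, 0.737, -0.003, 0.003]
ft_force: [-0.0, -0.5, -0.3]
grip_width: 0.0301
```

```bash
cat >> fit.py <<'E'
def report():
    s=arm.state();p=arm.read_camera('top')
    m=R.from_quat(s['orientation']).as_matrix()
    print('tcp',(s['tcp_pos']*1000).round(1),'yaw',np.degrees(np.arctan2(m[1,0],m[0,0])).round(2),'F',s['ft_force'].round(1),s['time_s'])
    o=np.array([489.4,13.5]);a=np.radians(94.9);ux=np.array([np.cos(a),np.sin(a)]);uy=np.array([-ux[1],ux[0]])
    d=s['tcp_pos'][:2]*1000-o;print('tcp bay',(d@ux).round(1),(d@uy).round(1))
    for r in redrect(p,[.42,-.3],[.56,.3],.074):
        d=np.array(r[0])-o;print('tin bay',(d@ux).round(1),(d@uy).round(1),np.round(r[1],1),round(r[2],1))
    return p
E
python3 -c "
from fit import *
report()"
```

```text
tcp [ 513.5 -284.5   57. ] yaw 95.0 F [-0.  -0.5 -0.3] 10.65
tcp bay -298.9 1.4
tin bay -223.5 3.0 [ 63.1 125.2] 4.8
```

Request:
apply_moves --moves '[{"x":4,"y":0,"z":1,"wx":0,"wy":0,"wz":0,"fingers":0.35},{"x":4,"y":0,"z":1,"wx":0,"wy":0,"wz":0,"fingers":0.35},{"x":6,"y":0,"z":0.5,"wx":0,"wy":0,"wz":0,"fingers":0.35},{"x":7,"y":0.2,"z":0.5,"wx":0,"wy":0,"wz":0,"fingers":0.35},{"x":7,"y":0.2,"z":0.3,"wx":0,"wy":0,"wz":0,"fingers":0.35},{"x":7,"y":0.2,"z":0.3,"wx":0,"wy":0,"wz":0,"fingers":0.35},{"x":7,"y":0.2,"z":0.3,"wx":0,"wy":0,"wz":0,"fingers":0.35},{"x":7,"y":0.2,"z":0.3,"wx":0,"wy":0,"wz":0,"fingers":0.35}]'

```text
time_s: 11.5
tcp_pos: [0.5121, -0.2387, 0.0537]
orientation: [0.677, 0.736, -0.005, 0.008]
ft_force: [0.2, -4.7, 3.8]
grip_width: 0.0298
```

```bash
python3 -c "
from fit import *
report()"
```

```text
tcp [ 512.1 -238.7   53.7] yaw 94.74 F [ 0.2 -4.7  3.8] 11.5
tcp bay -253.2 -1.1
tin bay -177.8 0.7 [ 63.  123.6] 4.6
```

Request:
apply_moves --moves '[{"x":8,"y":-0.2,"z":0.3,"wx":0,"wy":0,"wz":-0.1,"fingers":0.35},{"x":8,"y":-0.2,"z":0.3,"wx":0,"wy":0,"wz":0,"fingers":0.35},{"x":8,"y":-0.2,"z":0.3,"wx":0,"wy":0,"wz":0,"fingers":0.35},{"x":8,"y":-0.2,"z":0.3,"wx":0,"wy":0,"wz":0,"fingers":0.35},{"x":8,"y":-0.2,"z":0.3,"wx":0,"wy":0,"wz":0,"fingers":0.35},{"x":8,"y":-0.2,"z":0.3,"wx":0,"wy":0,"wz":0,"fingers":0.35},{"x":8,"y":-0.2,"z":0.3,"wx":0,"wy":0,"wz":0,"fingers":0.35},{"x":6,"y":-0.2,"z":0.3,"wx":0,"wy":0,"wz":0,"fingers":0.35}]'

```text
time_s: 12.35
tcp_pos: [0.5041, -0.1707, 0.0498]
orientation: [0.676, 0.737, -0.005, 0.007]
ft_force: [0.4, -3.8, 2.0]
grip_width: 0.0302
```

Run:
```python
from fit import *
report();p=arm.read_camera('top');cv2.imwrite('pics/c3.png',cv2.resize(p['color'][170:260,170:380],None,fx=3.8,fy=3.8,interpolation=cv2.INTER_CUBIC))
```

```text
tcp [ 504.1 -170.7   49.8] yaw 94.9 F [ 0.4 -3.8  2. ] 12.35
tcp bay -184.8 1.1
tin bay -105.7 3.0 [ 63.3 114. ] 4.8
```

View pics/c3.png

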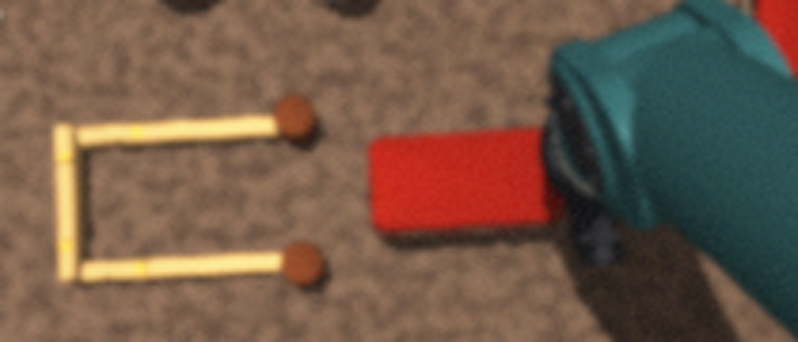

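The tin is at crop (370–550, 130–230), just short of the posts (293,117) and (302,264), and about 3 mm to the robot's side. I'll ease it across on the way.

Request:
apply_moves --moves '[{"x":7,"y":0.7,"z":-0.6,"wx":0,"wy":0,"wz":0,"fingers":0.35},{"x":7,"y":0.7,"z":-0.6,"wx":0,"wy":0,"wz":0,"fingers":0.35},{"x":7,"y":0.7,"z":-0.4,"wx":0,"wy":0,"wz":0,"fingers":0.35},{"x":6,"y":0.5,"z":-0.4,"wx":0,"wy":0,"wz":0,"fingers":0.35},{"x":6,"y":0,"z":-0.2,"wx":0,"wy":0,"wz":0,"fingers":0.35}]'

```text
time_s: 12.95
tcp_pos: [0.5013, -0.1322, 0.05]
orientation: [0.676, 0.737, -0.005, 0.004]
ft_force: [1.6, -1.4, 0.0]
grip_width: 0.0302
```

Run:
```python
from fit import *
report();p=arm.read_camera('scene');cv2.imwrite('pics/c4.png',cv2.resize(p['color'][140:270,200:340],None,fx=4,fy=4,interpolation=cv2.INTER_CUBIC))
p=arm.read_camera('wrist');cv2.imwrite('pics/w4.png',p['color'])
```

```text
tcp [ 501.3 -132.2   50. ] yaw 94.99 F [ 1.6 -1.4  0. ] 12.95
tcp bay -146.2 0.6
tin bay -68.1 2.4 [ 63.7 115.3] 4.5
```

View pics/w4.png

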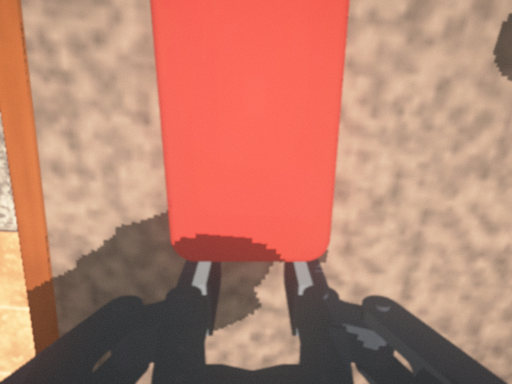

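The wrist view shows the tin's near face flat on both fingertips (px 200 and 300, row 262), with the tin centred on them. I'll go on slowly, still easing it across.

Request:
apply_moves --moves '[{"x":4,"y":1,"z":-0.3,"wx":0,"wy":0,"wz":0,"fingers":0.35},{"x":4,"y":1,"z":-0.3,"wx":0,"wy":0,"wz":0,"fingers":0.35},{"x":4,"y":0.7,"z":-0.3,"wx":0,"wy":0,"wz":0,"fingers":0.35},{"x":4,"y":0.5,"z":-0.3,"wx":0,"wy":0,"wz":0,"fingers":0.35}]'

```text
time_s: 13.5
tcp_pos: [0.5028, -0.1164, 0.0509]
orientation: [0.676, 0.737, -0.006, 0.004]
ft_force: [0.5, -0.2, -0.0]
grip_width: 0.0301
```

Run:
```python
from fit import *
p=report();cv2.imwrite('pics/c5.png',cv2.resize(p['color'][170:260,170:380],None,fx=3.8,fy=3.8,interpolation=cv2.INTER_CUBIC))
```

```text
tcp [ 502.8 -116.4   50.9] yaw 94.92 F [ 0.5 -0.2 -0. ] 13.5
tcp bay -130.6 -2.2
tin bay -52.9 -0.3 [ 64.  116.2] 4.0
```

View pics/c5.png

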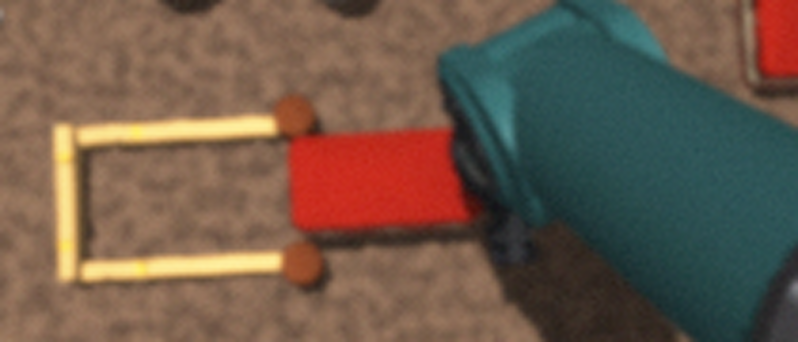

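The tin's nose (crop column 292) is between the posts without touching them, and the force is near zero. Go straight on.

Request:
apply_moves --moves '[{"x":5,"y":0,"z":0,"wx":0,"wy":0,"wz":-0.1,"fingers":0.35},{"x":5,"y":0,"z":0,"wx":0,"wy":0,"wz":-0.1,"fingers":0.35},{"x":5,"y":0,"z":0,"wx":0,"wy":0,"wz":0,"fingers":0.35},{"x":5,"y":0,"z":0,"wx":0,"wy":0,"wz":0,"fingers":0.35},{"x":5,"y":0,"z":0,"wx":0,"wy":0,"wz":0,"fingers":0.35}]'

```text
time_s: 14.05
tcp_pos: [0.5009, -0.0893, 0.0508]
orientation: [0.675, 0.738, -0.006, 0.004]
ft_force: [-0.3, -0.9, 0.9]
grip_width: 0.03
```

```bash
python3 -c "
from fit import *
report()"
```

```text
tcp [500.9 -89.3  50.8] yaw 95.12 F [-0.3 -0.9  0.9] 14.05
tcp bay -103.4 -2.6
tin bay -25.3 -0.9 [ 64.4 116. ] 5.4
```

Request:
apply_moves --moves '[{"x":5,"y":-0.2,"z":0,"wx":0,"wy":0,"wz":0,"fingers":0.35},{"x":6,"y":-0.2,"z":0,"wx":0,"wy":0,"wz":0,"fingers":0.35},{"x":6,"y":-0.2,"z":0,"wx":0,"wy":0,"wz":0,"fingers":0.35},{"x":6,"y":-0.2,"z":0,"wx":0,"wy":0,"wz":0,"fingers":0.35},{"x":6,"y":0,"z":0,"wx":0,"wy":0,"wz":0,"fingers":0.35},{"x":6,"y":0,"z":0,"wx":0,"wy":0,"wz":0,"fingers":0.35},{"x":6,"y":0,"z":0,"wx":0,"wy":0,"wz":0,"fingers":0.35}]'

```text
time_s: 14.8
tcp_pos: [0.4964, -0.0462, 0.0508]
orientation: [0.675, 0.738, -0.006, 0.005]
ft_force: [0.4, -3.2, 1.9]
grip_width: 0.0297
```

```bash
python3 -c "
from fit import *
report()"
```

```text
tcp [496.4 -46.2  50.8] yaw 95.08 F [ 0.4 -3.2  1.9] 14.8
tcp bay -60.0 -1.9
tin bay 18.5 0.4 [ 63.2 113.9] 5.4
```

Request:
apply_moves --moves '[{"x":6,"y":0,"z":-0.2,"wx":0,"wy":0,"wz":0,"fingers":0.35},{"x":6,"y":0,"z":-0.2,"wx":0,"wy":0,"wz":0,"fingers":0.35},{"x":6,"y":0,"z":-0.2,"wx":0,"wy":0,"wz":0,"fingers":0.35},{"x":6,"y":0,"z":-0.2,"wx":0,"wy":0,"wz":0,"fingers":0.35},{"x":6,"y":0,"z":-0.2,"wx":0,"wy":0,"wz":0,"fingers":0.35},{"x":6,"y":0,"z":-0.2,"wx":0,"wy":0,"wz":0,"fingers":0.35},{"x":6,"y":0,"z":-0.2,"wx":0,"wy":0,"wz":0,"fingers":0.35},{"x":4,"y":0,"z":0,"wx":0,"wy":0,"wz":0,"fingers":0.35}]'

```text
time_s: 15.65
tcp_pos: [0.4907, 0.0071, 0.0509]
orientation: [0.674, 0.739, -0.005, 0.003]
ft_force: [-0.1, -0.7, 0.4]
grip_width: 0.0304
```

```bash
python3 -c "
from fit import *
report()"
```

```text
tcp [490.7   7.1  50.9] yaw 95.27 F [-0.1 -0.7  0.4] 15.65
tcp bay -6.5 -0.7
tin bay 74.9 1.6 [ 63.8 106.6] 5.2
```

Request:
apply_moves --moves '[{"x":4,"y":0,"z":0,"wx":0,"wy":0,"wz":0,"fingers":0.35},{"x":4,"y":0,"z":0,"wx":0,"wy":0,"wz":0,"fingers":0.35},{"x":3,"y":0,"z":0,"wx":0,"wy":0,"wz":0,"fingers":0.35},{"x":3,"y":0,"z":0,"wx":0,"wy":0,"wz":0,"fingers":0.35},{"x":2,"y":0,"z":0,"wx":0,"wy":0,"wz":0,"fingers":0.35}]'

```text
time_s: 16.2
tcp_pos: [0.4892, 0.0234, 0.051]
orientation: [0.674, 0.739, -0.006, 0.004]
ft_force: [0.4, -1.6, 1.5]
grip_width: 0.0298
```

```bash
python3 -c "
from fit import *
report()"
```

```text
tcp [489.2  23.4  51. ] yaw 95.21 F [ 0.4 -1.6  1.5] 16.2
tcp bay 9.9 -0.7
tin bay 94.0 2.1 [63. 97.] 3.3
```

Request:
apply_moves --moves '[{"x":2,"y":0,"z":0,"wx":0,"wy":0,"wz":0,"fingers":0.35},{"x":2,"y":0,"z":0,"wx":0,"wy":0,"wz":0,"fingers":0.35},{"x":2,"y":0,"z":0,"wx":0,"wy":0,"wz":0,"fingers":0.35}]'

```text
time_s: 16.55
tcp_pos: [0.4886, 0.0292, 0.051]
orientation: [0.674, 0.738, -0.006, 0.004]
ft_force: [0.1, -3.1, 2.0]
grip_width: 0.0299
```

Request:
apply_moves --moves '[{"x":1.5,"y":0,"z":0,"wx":0,"wy":0,"wz":0,"fingers":0.35},{"x":1.5,"y":0,"z":0,"wx":0,"wy":0,"wz":0,"fingers":0.35}]'

```text
time_s: 16.75
tcp_pos: [0.4882, 0.0311, 0.051]
orientation: [0.675, 0.738, -0.007, 0.005]
ft_force: [0.9, -7.1, 3.4]
grip_width: 0.03
```

Request:
apply_moves --moves '[{"x":1.5,"y":0,"z":0,"wx":0,"wy":0,"wz":0,"fingers":0.35}]'

```text
time_s: 16.85
tcp_pos: [0.488, 0.031, 0.051]
orientation: [0.675, 0.737, -0.008, 0.005]
ft_force: [1.3, -5.6, 2.5]
grip_width: 0.0298
```

```bash
python3 -c "
from fit import *
report()"
```

```text
tcp [488.  31.  51.] yaw 95.03 F [ 1.3 -5.6  2.5] 16.85
tcp bay 17.6 -0.1
tin bay 104.5 1.6 [63.9 91.7] 5.0
```

The TCP no longer advances and the tin's far end measures about 150 mm, against 152 mm for the rail, so it is home. Back away, lift and check.

Request:
apply_moves --moves '[{"x":-10,"y":0,"z":0,"wx":0,"wy":0,"wz":0,"fingers":0.35},{"x":-20,"y":0,"z":-3,"wx":0,"wy":0,"wz":0,"fingers":0.35},{"x":-35,"y":0,"z":-20,"wx":0,"wy":0,"wz":0,"fingers":0.35},{"x":-45,"y":0,"z":-20,"wx":0,"wy":0,"wz":0,"fingers":0.35},{"x":-45,"y":0,"z":-20,"wx":0,"wy":0,"wz":0,"fingers":0.35},{"x":-45,"y":0,"z":-20,"wx":0,"wy":0,"wz":0,"fingers":0.35},{"x":0,"y":0,"z":0,"wx":0,"wy":0,"wz":0,"fingers":0.35}]'

```text
time_s: 17.6
tcp_pos: [0.5104, -0.1682, 0.1383]
orientation: [0.671, 0.741, -0.002, 0.004]
ft_force: [-0.3, -0.5, 0.1]
grip_width: 0.0298
```

Run:
```python
from fit import *
p=report();a=cv2.resize(p['color'][170:260,170:300],None,fx=3.8,fy=3.8,interpolation=cv2.INTER_CUBIC)
for t in ['spice_jar','green_cup','lemon','salt_shaker']:
    q=arm.spot_point(t,p)
    if q: r,c=q[0]['at'];print(t,onz(p,(c,r)).round(3))
p=arm.read_camera('scene');print(redrect(p,[.42,-.3],[.56,.3],.074))
b=cv2.resize(p['color'][160:270,200:300],(int(342*100/110),342),interpolation=cv2.INTER_CUBIC)
cv2.imwrite('pics/fin.png',np.hstack([a,b]))
```

```text
tcp [ 510.4 -168.2  138.3] yaw 95.64 F [-0.3 -0.5  0.1] 17.6
tcp bay -182.8 -5.4
tin bay 89.2 1.8 [ 63.7 122.3] 4.8
spice_jar [ 0.652 -0.007  0.   ]
green_cup [0.652 0.114 0.   ]
lemon [0.384 0.323 0.   ]
salt_shaker [ 0.731 -0.282  0.   ]
[((477.93927001953125, 107.99819946289062), (61.89179992675781, 124.37731170654297), 4.805973052978516)]
```

View pics/fin.png

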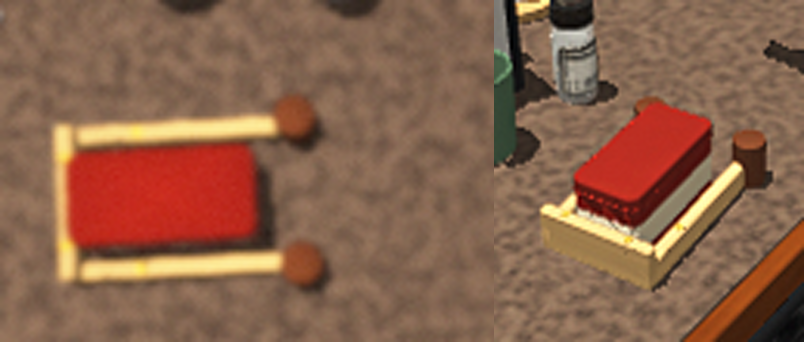

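The tin stands flat in the bay behind both posts and against the back rail, at crop (70–258, 145–247). It measures x = 89 mm, y = 2 mm and about 0° off the axis, and the arm is clear. I'm handing in.

```bash
python3 -c "
from plant import arm
print(arm.sign_off())"
```

```text
the job is handed in; nothing more can be done
None
```

The large red tea tin is parked in the oak bay, flat against the back rail and wholly behind the gate posts. I handed the job in at about 18 s of the 72 s allowed; no verdict was reported.

- **How it was done:** I squared the tin and moved it onto the bay's axis with a side push from the open fingers. Then I pushed it lengthwise through the gate with two fingertips above post height until it stopped. It was only pushed, never gripped or lifted. The highest force I read at the wrist was about 8 N.
- **Final position:** in the bay's frame the top camera gives x = 89 mm (fully home is 88.5 mm), y = +2 mm, and within about 0.2° of the axis. The arm was clear of everything, with almost no force on it.
- **Bystanders:** all four were found within about 13 mm of where they started. That is roughly the network's own scatter, and the arm never went near them.
- **Checks that disagreed:** the two cameras differ by about 6 mm on how far along its axis the bay sits. The rail contact and the final picture settle that the tin is home.

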